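Fit the splined drive hub on the tilted pump shaft and close the keeper

TASK

Fit the square-boss hub with the toothed bore onto the pump's splined shaft, flange side down: the shaft may stand at any angle, so turn the hub while pressing it until its teeth find the grooves and it drops fully home on the shoulder. Let go of it, then swing the dark keeper arm across the end of the hub as far as it goes, so the hub cannot work off. Leave the plain-bore hub, oil bottle, screwdriver, wrench and gauge where they are.

Things in the scene. Friction and masses are not known exactly. Their poses are not given: they have to be found in the camera images.
- hub: the drive hub to fit: bare steel, about 0.3 kg, 34 mm high, lying flat. Origin: centre of the underside, z up along the bore, x and y square to the boss faces. Round flange 72 mm across, 10 mm high, at the bottom; on it a square boss 44 x 44 mm from 10 to 34 mm height: grip it across two boss faces.
- hub_bore (a point): top centre of the hub's through bore, 34 mm above hub, same axes. The bore is 35 mm across with six straight teeth over its full height, each 5 mm wide, reaching in to 12.5 mm from the axis, centred at 30, 90, 150... degrees from x; the gaps for the shaft's splines are at 0, 60, 120... degrees.
- plain_hub: another steel hub, to be left alone: same flange (72 mm across, 10 mm high) but a round boss 44 mm across and a plain round 25 mm bore, which does not fit the shaft; 34 mm high. Origin: centre of the underside, z up. The two hubs may have changed places.
- seat (a point): point on the shaft's axis at the steel shoulder (52 mm across) on which the hub must rest. z points out along the shaft, 30 degrees from vertical, leaning roughly towards the robot (within 0.3 rad); x points up the slope, away from the robot; y is level, to the left. The 116 mm square pump face lies 8 mm below the shoulder.
- shaft_end (a point): end of the splined shaft, 28 mm out from seat, same axes. From the shoulder: six splines 20 mm long, 5 mm wide, 32 mm across the tips, on a 22 mm core, 60 degrees apart; then a plain nose 22 mm across for 4 mm, tapering to 16 mm at this end. The splines' angle about z varies, is not given by these axes but can be seen; the shaft does not turn.
- keeper_pivot (a point): on the keeper's pivot axis, level with the shoulder: 90 mm to the right (-y) of seat, axes as there. A post 18 mm across stands here, parallel to the shaft, 38 mm high, up to the arm. A hub out of step with the splines sits 20 mm too high (underside to shoulder); within about 6 degrees of step a light push sends it home.
- keeper (a joint): angle (rad) of the keeper, a dark steel arm 112 x 18 x 6 mm on the pivot post. Its underside is 38 mm above the shoulder, so it only clears a hub fully home. 0 = open, arm along seat x; grows counter-clockwise seen from the shaft's end; 1.57 = across the shaft (along seat y), stop at 1.6. Starts at 0 to 0.25; stays where left (0.12 N m friction).
- keeper_knob (a point): black round knob on the keeper arm, 60 mm from the pivot, 12 mm across, 26 mm high. This point is on its axis, 16 mm above the arm's top face and 10 mm below the knob's top, 60 mm above the shoulder's plane. z along the knob, parallel to the shaft; x along the arm, away from the pivot. It turns with the arm.
- oil: bystander: upright white bottle, 60 mm across, 150 mm high, origin under its centre
- screwdriver: bystander: screwdriver lying on the bench
- wrench: bystander: open wrench lying on the bench
- gauge: bystander: round black dial gauge with a brass stub, 60 mm across, 22 mm high, lying on its back
Not all that is in view belongs to the job. What is shaped like the hub but blue is not meant.

How it is judged:
On the way, in this order (a step that is already met when the one before it is completed fails the run):
1. the hub is fully home on the shaft's shoulder (z of hub in the frame of seat between -0.003 and 0.003 m and distance between hub and seat below 0.005 m and angle between the z axis of hub and the z axis of seat, either way round below 0.1 rad and angle between hub's own z axis and vertical below 1 rad and value of joint keeper below 0.7 rad), for 0.2 s.
2. the keeper is swung across the hub, the hub already let go (value of joint keeper above 1.4 rad and contact force between the fingers and hub below 0.1 N), for 0.2 s.
At the end, for the whole second after the job is handed in: The hub's underside is within 3 mm of the shoulder along the shaft and its origin within 5 mm of the seat point, flange down and square to the shaft within 0.1 rad, at rest; the keeper stands beyond 1.4 rad, across the hub (z of hub in the frame of seat between -0.003 and 0.003 m and distance between hub and seat below 0.005 m and angle between the z axis of hub and the z axis of seat, either way round below 0.1 rad and angle between hub's own z axis and vertical below 1 rad and value of joint keeper above 1.4 rad and linear speed of hub below 0.02 m/s); the robot touches nothing.
It fails at once if the plain-bore hub was moved more than 30 mm (distance of plain_hub from where it was at the start of the episode above 0.03 m).
It fails at once if the oil bottle was knocked (distance of oil from where it was at the start of the episode above 0.04 m).
It fails at once if the screwdriver was moved (distance of screwdriver from where it was at the start of the episode above 0.05 m).
It fails at once if the wrench was moved (distance of wrench from where it was at the start of the episode above 0.05 m).
It fails at once if the gauge was moved (distance of gauge from where it was at the start of the episode above 0.05 m).
It also fails if it takes over 58 s, if anything falls off the work surface, if the arm or the gripper's body presses on something with over 40 N, if the wrist force passes 120 N, or if a joint passes its speed limit or range.

ROBOT

A 7-joint arm with a two-finger parallel gripper is mounted at the origin on the work surface. World frame = base frame: x ahead of the robot, y to its left, z up, the work surface at z = 0. Lengths are in m, angles in rad, forces in N, time in s.
With the tool pointing down it reaches from about 0.4 to 0.85 m from the base axis. Payload 6.9 kg.
Tool frame: the origin (TCP) lies midway between the tips of the shut fingers; the grasp point (between the pads) lies 19 mm behind it; z points along the fingers, y is the direction in which the jaws open and shut (so a half turn about z gives the same grasp; the last joint's range is limited). The gripper opens to 85 mm and grips with 20 to 120 N. Pads are 22 mm wide; open, the fingers measure 114 mm over their backs; the gripper's body (76 mm by 85 mm) begins 54 mm behind the grasp point. The pads swing forward as they close: fully open they stand 13 mm farther back than shut.
Start: joints at [1.444, 0.507, -0.238, 1.5, 0.126, 1.149, -0.155], TCP at [0.144, -0.608, 0.231] pointing down, gripper open.
Joint ranges: [-3.08, 3.08], [-0.24, 2.05], [-1.43, 1.35], [0, 2.5], [-1.52, 4.66], [0.17, 1.96], [-2.89, 2.89]. Speed limits (rad/s): [2.39, 2.39, 3.14, 3.14, 3.14, 3.14, 3.14].

INTERFACE

Orientations are given as a unit quaternion [w, x, y, z].
In Python, from cell import r gives the robot as it stands.
- The arm moves only by the tool carry_out, never from a script. Its argument "steps" is a list of rows, each a list of 3 entries, a list of its own where there are three numbers: the shift along the tool's x, y, z normalised to -1 to 1, where 1 is 0.4 m, then the turn, a rotation vector about the tool's x, y, z normalised to -1 to 1, where 1 is pi/2 rad, then the opening in per cent of the stroke, from 0 (shut) to 100 (fully open). In form: [[[tx, ty, tz], [wx, wy, wz], hand], ...]. A call has 1 to 12 rows; each row shifts and turns the commanded pose from where the row before left it, along the tool's axes as they then stand; what a row does not reach is not made up. A row lasts 1/8 s, in which the tool goes at most 62.5 mm and 10.7 degrees, less where a joint would pass 70% of its speed; a pose out of reach is approached as far as the arm can. A call with a number of a shift or a turn outside -1 to 1 is refused whole. A call with a gripper value outside its range is refused whole. The fingers move at their own pace and stop on an object; "squeeze" is the grip in N (left out, the last holds). Time passes only in rows, so rows that do not move let the fingers close. It gives the time, the measured TCP pose, the force and the opening at its end, in the units of the state.
- r.state(): the state, without advancing time (a new reading comes with each control period).
- r.capture(name): name is "scene" or "side" or "wrist"; returns a dict with "color" (480x640x3 uint8, red, green, blue), "camera_matrix" (3x3 intrinsics, pixels), "D" ([k1, k2, p1, p2, k3] as OpenCV has them; the pictures are not rectified), "position" and "orientation" of the camera in the world. Camera axes: x right, y up, looking along -z (the intrinsics and any distortion apply to the point x, -y, -z); pixel columns grow to the right and rows downward; lengths in m; the calibration is good to about 2 mm. A picture is of the moment at which its call begins. There is no depth.
- r.finish_job(): hands the job in, once; it reports no verdict.
The state is a dict: "t": time; "joint_positions": joint angles; "joint_vel": joint speeds; "joint_efforts": joint torques, N m; "position": TCP position; "orientation": TCP orientation; "contact_force": force on the tool from outside, world axes, zero at the start; "wrist_torque": the same for the moment, N m; "gripper_width": finger opening in m.
Only numpy, scipy, OpenCV 4.12 (cv2) and the standard library are available. Lean on these libraries where they do the work, as an engineer would, in place of code of your own. Each camera call takes 0.05 s, during which the arm holds its last target. There are 200 camera calls.

## Working session

There is one attempt and no reset: what is moved stays moved. The work goes in short steps, Python scripts to look and compute and a tool call to move; the robot and the scene stay as the last step left them, time stands still between calls to the robot, and variables do not carry over. Pictures are saved under pics/ and viewed, about 8 in all and at most 12, crops included, and the job is handed in when it is done.

Besides the shell and the picture viewer there is one more tool, called after "Emit:" by a JSON object that holds its "fn" and its "kwargs". carry_out: Moves the arm, as the interface text tells. Scaled input: -1 to 1 covers 0.4 m each way for a shift and pi/2 rad each way for a turn. Its arguments: {"type":"object","properties":{"steps":{"type":"array"},"squeeze":{"type":"number"}},"required":["steps"]}

```bash
mkdir -p pics; cat > h.py <<'E'
import numpy as np, cv2, pickle
from scipy.spatial.transform import Rotation as R
from cell import r
def rot(q): return R.from_quat([q[1],q[2],q[3],q[0]]).as_matrix()
def cap(n,f):
    c=r.capture(n); pickle.dump(c,open(f'pics/{f}.pkl','wb')); cv2.imwrite(f'pics/{f}.png',c['color'][:,:,::-1]); return c
def load(f): return pickle.load(open(f'pics/{f}.pkl','rb'))
def ray(c,uv):
    p=cv2.undistortPoints(np.array(uv,float).reshape(-1,1,2),np.array(c['camera_matrix']),np.array(c['D'])).reshape(-1,2)
    d=np.c_[p[:,0],-p[:,1],-np.ones(len(p))]@rot(c['orientation']).T
    return np.array(c['position']),d/np.linalg.norm(d,axis=1)[:,None]
def plane(c,uv,p0,n=(0,0,1)):
    o,d=ray(c,uv); n=np.array(n); return o+d*(((np.array(p0)-o)@n)/(d@n))[:,None]
def proj(c,P):
    q=(np.atleast_2d(P)-np.array(c['position']))@rot(c['orientation']); q=q*[1,-1,-1]
    return cv2.projectPoints(q,np.zeros(3),np.zeros(3),np.array(c['camera_matrix']),np.array(c['D']))[0].reshape(-1,2)
def tri(c1,u1,c2,u2):
    o1,d1=ray(c1,u1);o2,d2=ray(c2,u2);d1=d1[0];d2=d2[0]
    A=np.c_[d1,-d2];s=np.linalg.lstsq(A,o2-o1,rcond=None)[0]
    a=o1+s[0]*d1;b=o2+s[1]*d2;return (a+b)/2,np.linalg.norm(a-b)
E
python3 - <<'E'
from h import *
a=cap('scene','scene0');b=cap('side','side0');w=cap('wrist','wrist0')
for c in(a,b,w):print(c['position'],c['orientation'],c['camera_matrix'][0][0],c['D'])
s=r.state();print(s)
E
```

```text
[0.8920497  0.7125387  0.78109557] [0.21302624 0.09608802 0.40622408 0.88338491] 510.23966099439366 [0.00968018 0.         0.         0.         0.        ]
[0.43574574 0.85961237 1.04848727] [-0.07367501 -0.02677497  0.35235287  0.93257844] 539.0651117747207 [-0.12293395  0.          0.          0.          0.        ]
[ 0.2169691  -0.59114276  0.37378033] [ 0.77559107 -0.11543455  0.09203814 -0.61372823] 392.42189502081766 [-0.08905075  0.          0.          0.          0.        ]
{'t': 0.15, 'joint_positions': array([ 1.44450733,  0.50817983, -0.23754333,  1.50093367,  0.12573835,
        1.14888918, -0.154776  ]), 'joint_vel': array([ 0.00055472, -0.00249099,  0.00106778, -0.00520255,  0.00011951,
       -0.00323922,  0.00102847]), 'joint_efforts': array([-2.71826015e-03, -6.21014857e+01, -2.18983926e+00, -2.49842173e+01,
        1.25357928e-02,  9.04011918e-03,  1.37116558e-05]), 'position': array([ 0.14340898, -0.60792133,  0.23059716]), 'orientation': array([-7.00753261e-04,  9.93288581e-01,  1.15660245e-01, -1.08724367e-04]), 'contact_force': array([-0.34294724, -0.76627552,  0.0967384 ]), 'wrist_torque': array([ 0.04616397, -0.00656349, -0.01288414]), 'gripper_width': 0.08547380097638337}
```

View pics/scene0.png

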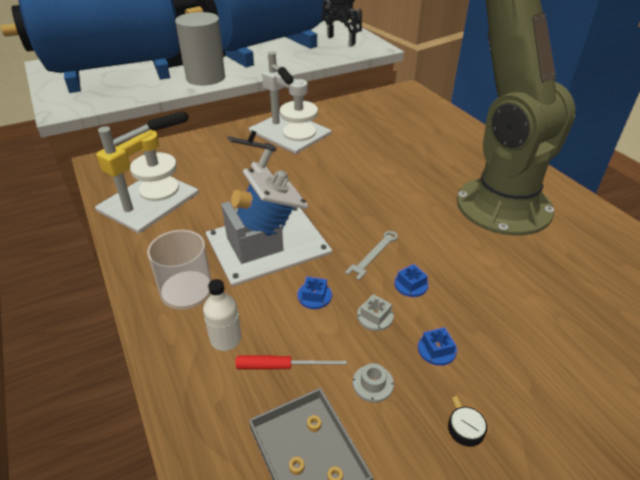

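View pics/side0.png

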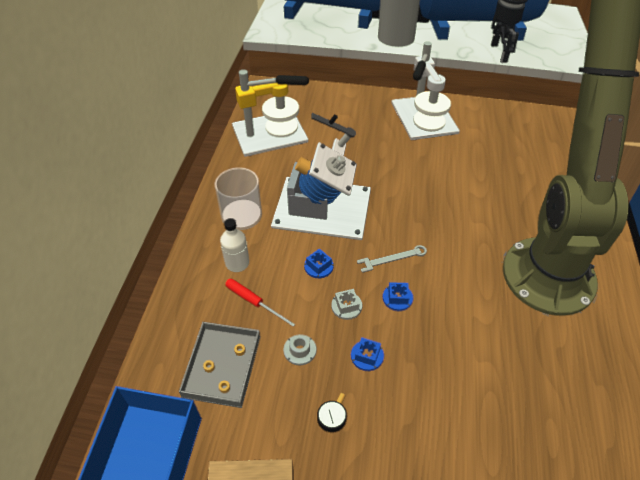

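Scene: bare square hub at about (376,312), plain hub (374,380), pump face around (278,187), keeper dark arm near (252,143). Side: hub (347,303), pump face (335,167), shaft (337,165).

```bash
python3 - <<'E'
from h import *
a=load('scene0');b=load('side0');w=load('wrist0')
print('hub top',tri(a,[[376,305]],b,[[347,298]]), plane(a,[[376,305]],[0,0,.034]),plane(b,[[347,298]],[0,0,.034]))
print('shaftend',tri(a,[[283,180]],b,[[340,160]]))
print('plain',plane(a,[[374,373]],[0,0,.034]))
for n,p in dict(oil=[222,340],scr=[290,362],wr=[372,255],blueR=[411,283],blueL=[315,295],gauge=[467,425]).items(): print(n,plane(a,[p],[0,0,0.01]))
pic=[]
for c,uv in((a,(270,175)),(b,(335,160))):
    m=c['color'][uv[1]-50:uv[1]+50,uv[0]-65:uv[0]+65,::-1]
    pic.append(cv2.resize(m,None,fx=6,fy=6,interpolation=cv2.INTER_CUBIC)[:, :])
cv2.imwrite('pics/c0.png',cv2.resize(np.hstack(pic),(800,308)))
tcp=r.state();Rt=rot(tcp['orientation']);print('cam in tool',Rt.T@(np.array(w['position'])-tcp['position']),'\n',Rt.T@rot(w['orientation']))
E
```

```text
hub top (array([0.48322089, 0.1613299 , 0.02881439]), np.float64(0.00030203758519566906)) [[0.486003   0.16494403 0.034     ]] [[0.48296539 0.16506274 0.034     ]]
shaftend (array([ 0.54336727, -0.14199673,  0.16588902]), np.float64(0.010861627934530185))
plain [[0.57217608 0.29605925 0.034     ]]
oil [[0.7780951  0.08951396 0.01      ]]
scr [[0.68481826 0.19334403 0.01      ]]
wr [[0.40141412 0.01629867 0.01      ]]
blueR [[0.37449708 0.12840322 0.01      ]]
blueL [[0.56990493 0.06669556 0.01      ]]
gauge [[0.48008953 0.43595062 0.01      ]]
cam in tool [ 0.07543952  0.00036918 -0.14318789] 
 [[-3.56423707e-05  9.56423995e-01  2.91981403e-01]
 [ 9.99999941e-01  1.33426795e-04 -3.14986565e-04]
 [-3.40218852e-04  2.91981375e-01 -9.56423944e-01]]
```

View pics/c0.png

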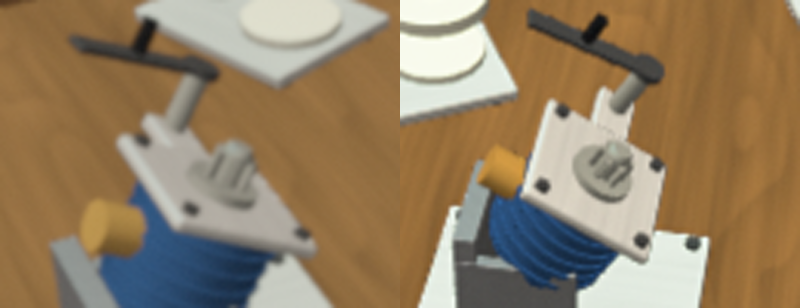

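```bash
cat >> h.py <<'E'
def rows(P,Q,hand,n=None):
    "print rows from measured pose to target position P, rotation matrix Q"
    s=r.state();p=np.array(s['position']);M=rot(s['orientation'])
    d=P-p;rv=R.from_matrix(M.T@Q).as_rotvec();ang=np.degrees(np.linalg.norm(rv))
    n=n or int(max(np.ceil(np.linalg.norm(d)/.05),np.ceil(ang/8.),1))
    print('dist',np.linalg.norm(d),'ang',ang,'rows',n)
    out=[]
    for k in range(n):
        Mk=M@R.from_rotvec(rv*k/n).as_matrix()
        out.append([list(map(float,np.round(Mk.T@d/n/.4,3))),list(map(float,np.round(rv/n/(np.pi/2),3))),hand])
    print(str(out).replace(' ',''))
E
python3 - <<'E'
from h import *
a=load('scene0');b=load('side0')
A=lambda u,v:[[205+u/3.077,125+v/3.077]]
B=lambda u,v:[[270+(u-400)/3.077,110+v/3.077]]
P={}
for n,x,y in(('end',(238,147),(622,147)),('+x-y',(141,140),(562,111)),('+x+y',(190,208),(543,186)),('-x+y',(305,246),(642,240)),('knobtop',(150,24),(600,18)),('pivot',(206,70),(652,68))):
    P[n],g=tri(a,A(*x),b,B(*y));print(n,P[n].round(4),round(g,4))
c=(P['+x-y']+P['-x+y'])/2
ex=P['+x+y']-P['-x+y'];ey=P['+x+y']-P['+x-y'];n=np.cross(ex,ey);n/=np.linalg.norm(n)
print('bolts',np.linalg.norm(ex),np.linalg.norm(ey),'centre',c,'n',n,'tilt',np.degrees(np.arccos(n[2])),'az',np.arctan2(n[1],n[0]))
print('end from face centre', c+n*.036, (P['end']-c))
E
```

```text
end [ 0.5395 -0.1475  0.1751] 0.0016
+x-y [ 0.5949 -0.1904  0.1714] 0.0008
+x+y [ 0.5958 -0.0987  0.1706] 0.0014
-x+y [ 0.5148 -0.0979  0.1175] 0.0092
knobtop [ 0.5692 -0.2242  0.2416] 0.0026
pivot [ 0.526  -0.2346  0.188 ] 0.003
bolts 0.09680502024136199 0.09161815728838221 centre [ 0.55483685 -0.14413397  0.14447769] n [-0.54756758  0.01301262  0.83666028] tilt 33.2108845231293 az 3.117832721023306
end from face centre [ 0.53512442 -0.14366551  0.17459746] [-0.01533639 -0.0033766   0.03058752]
```

```bash
python3 - <<'E'
from h import *
n=np.array([-.5,0,.866]);z=-n;x=np.array([0,1.,0]);Q=np.c_[x,np.cross(z,x),z]
rows(np.array([.537,-.145,.175])+n*.12,Q,100,12)
E
```

```text
dist 0.5726379486581764 ang 81.55059581379146 rows 12
[[[0.09,-0.078,-0.01],[-0.024,0.019,-0.069],100],[[0.098,-0.067,-0.01],[-0.024,0.019,-0.069],100],[[0.105,-0.056,-0.009],[-0.024,0.019,-0.069],100],[[0.111,-0.044,-0.008],[-0.024,0.019,-0.069],100],[[0.115,-0.031,-0.006],[-0.024,0.019,-0.069],100],[[0.118,-0.018,-0.004],[-0.024,0.019,-0.069],100],[[0.119,-0.005,-0.001],[-0.024,0.019,-0.069],100],[[0.119,0.008,0.003],[-0.024,0.019,-0.069],100],[[0.117,0.02,0.007],[-0.024,0.019,-0.069],100],[[0.114,0.033,0.011],[-0.024,0.019,-0.069],100],[[0.11,0.044,0.016],[-0.024,0.019,-0.069],100],[[0.104,0.055,0.021],[-0.024,0.019,-0.069],100]]
```

Emit:
{"fn": "carry_out", "kwargs": {"steps": [[[0.09,-0.078,-0.01],[-0.024,0.019,-0.069],100],[[0.098,-0.067,-0.01],[-0.024,0.019,-0.069],100],[[0.105,-0.056,-0.009],[-0.024,0.019,-0.069],100],[[0.111,-0.044,-0.008],[-0.024,0.019,-0.069],100],[[0.115,-0.031,-0.006],[-0.024,0.019,-0.069],100],[[0.118,-0.018,-0.004],[-0.024,0.019,-0.069],100],[[0.119,-0.005,-0.001],[-0.024,0.019,-0.069],100],[[0.119,0.008,0.003],[-0.024,0.019,-0.069],100],[[0.117,0.02,0.007],[-0.024,0.019,-0.069],100],[[0.114,0.033,0.011],[-0.024,0.019,-0.069],100],[[0.11,0.044,0.016],[-0.024,0.019,-0.069],100],[[0.104,0.055,0.021],[-0.024,0.019,-0.069],100]]}}

```text
t: 1.65
position: [0.4788, -0.1449, 0.2814]
orientation: [0.188, 0.682, 0.682, 0.187]
contact_force: [0.5, -0.4, 0.4]
gripper_width: 0.0854
```

Emit:
{"fn": "carry_out", "kwargs": {"steps": [[[0,0,0],[0,0,0],100],[[0,0,0],[0,0,0],100],[[0,0,0],[0,0,0],100]]}}

```text
t: 2.02
position: [0.4778, -0.1473, 0.2811]
orientation: [0.187, 0.684, 0.68, 0.187]
contact_force: [0.9, -0.2, 0.6]
gripper_width: 0.0853
```

```bash
python3 - <<'E'
from h import *
w=cap('wrist','w1');s=r.state();print(s['position'],rot(s['orientation']).round(3),s['joint_positions'].round(2))
print(proj(w,[[.537,-.145,.175]]))
E
```

```text
[ 0.47788511 -0.14723209  0.28106836] [[ 0.006  0.86   0.51 ]
 [ 1.    -0.006 -0.002]
 [ 0.001  0.51  -0.86 ]] [ 1.23  0.07 -0.9   2.17 -0.28  0.43  0.57]
[[312.04335393 227.05261917]]
```

View pics/w1.png

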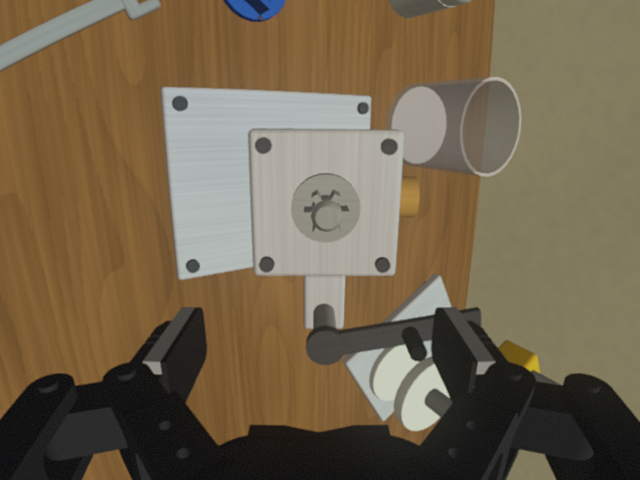

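Wrist view: pump face with bolts at (263,146),(389,147),(266,264),(383,264); shoulder disc centred about (326,207); shaft nose (328,215); keeper pivot (323,345), knob (413,342).

```bash
python3 - <<'E'
from h import *
w=load('w1');im=w['color'][:,:,::-1];g=cv2.cvtColor(im,cv2.COLOR_BGR2GRAY)
for u,v in((263,146),(389,147),(383,264),(266,264)):
    m=(g[v-12:v+13,u-12:u+13]<105).astype(np.uint8);n,l,st,ce=cv2.connectedComponentsWithStats(m);k=1+np.argmax(st[1:,4]);print('bolt',ce[k]+[u-12,v-12],st[k,4])
c=cv2.resize(im[165:250,275:375],None,fx=7,fy=7,interpolation=cv2.INTER_CUBIC)
c=cv2.convertScaleAbs(c,alpha=1.6,beta=-70)
cv2.imwrite('pics/c1.png',c);print(im[178:240:6,300].tolist(),im[207,250:330:5].tolist())
E
```

```text
bolt [262.70526316 144.97894737] 190
bolt [388.57575758 146.15151515] 198
bolt [381.99431818 264.1875    ] 176
bolt [266.32758621 263.85057471] 174
[[165, 174, 178], [123, 131, 134], [132, 144, 146], [133, 143, 146], [131, 143, 145], [130, 141, 144], [130, 141, 144], [130, 141, 144], [130, 140, 143], [149, 160, 164], [161, 169, 174]] [[150, 152, 148], [162, 170, 175], [162, 169, 173], [167, 176, 180], [164, 173, 178], [164, 173, 177], [160, 170, 174], [160, 169, 174], [163, 171, 176], [131, 141, 145], [130, 140, 142], [73, 79, 81], [75, 83, 84], [80, 85, 87], [93, 102, 104], [126, 137, 141]]
```

View pics/c1.png

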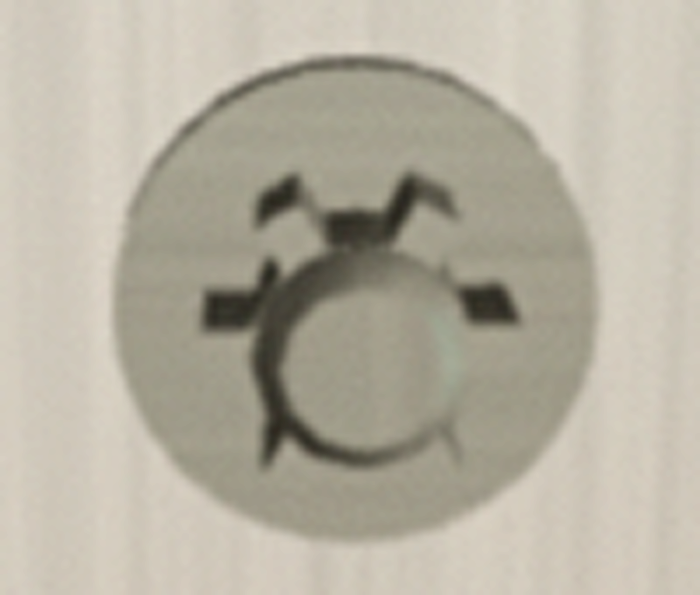

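```bash
cat > shaft.py <<'E'
from h import *
w=load('w1');C=lambda u,v:[[275+(u+.5)/7-.5,165+(v+.5)/7-.5]]
o,d=ray(w,C(356,299));fwd=-rot(w['orientation'])[:,2]
S=o+d[0]*(.294/(d[0]@fwd))
bol=[[262.7,145],[388.6,146.2],[382,264.2],[266.3,263.9]]
yaw=0
for it in range(5):
    n=np.array([-.5*np.cos(yaw),-.5*np.sin(yaw),.866])
    B=plane(w,bol,S-.008*n,n)
    up=B[1]-B[0]+B[2]-B[3];yaw=np.arctan2(up[1],up[0])
x=up-n*(up@n);x/=np.linalg.norm(x);y=np.cross(n,x);A=np.c_[x,y,n]
def loc(uv,z):return (plane(w,uv,S+z*n,n)-S)@A
if __name__=='__main__':
    print('S',S,'yaw',yaw,'\n',A.round(3)); print('bolts local mm',(1e3*(B-S)@A).round(1))
    print('shoulder edge',*[(1e3*loc(C(*q),0)).round(1) for q in((113,300),(599,300),(356,57),(356,541))])
    print('end centre',(1e3*loc(C(364,366),.028)).round(1),'knob/pivot',(1e3*loc([[323,345],[413,330]],.044)).round(1))
    for q in((203,328),(518,323),(298,178),(410,178)): print((1e3*loc(C(*q),.020)).round(1))
    print('end world',S+.028*n)
E
python3 shaft.py
```

```text
S [ 0.55763806 -0.13628425  0.15936992] yaw -0.016875641186243018 
 [[ 0.866  0.017 -0.5  ]
 [-0.015  1.     0.008]
 [ 0.5   -0.     0.866]]
bolts local mm [[-46.7  45.1  -8. ]
 [ 46.7  45.   -8. ]
 [ 46.6 -48.2  -8. ]
 [-46.6 -48.3  -8. ]]
shoulder edge [[-26.   -0.2   0. ]] [[26.1  0.1 -0. ]] [[-0.3 25.8 -0. ]] [[  0.4 -27.1   0. ]]
end centre [[-0.  -0.7 28. ]] knob/pivot [[ -1.8 -90.5  44. ]
 [ 61.9 -78.7  44. ]]
[[-15.9   1.2  20. ]]
[[15.6  1.9 20. ]]
[[-6.5 16.4 20. ]]
[[ 4.5 16.4 20. ]]
end world [ 0.54364005 -0.136048    0.18361792]
```

```bash
python3 - <<'E'
from shaft import *
a=load('scene0');b=load('side0')
for c,nm in((a,'scene'),(b,'side'),(w,'w')):
    print(nm,'end',proj(c,S+.028*n),'seat',proj(c,S),'bolts',proj(c,B).round(0).tolist())
P=np.array([.5395,-.1475,.1751]);print(proj(a,P),proj(b,P),proj(w,P))
# joint triangulation of bolts from three views
A_=lambda u,v:[[205+u/3.077,125+v/3.077]]
B_=lambda u,v:[[270+(u-400)/3.077,110+v/3.077]]
for i,x,y in((1,(190,208),(543,186)),(2,(141,140),(562,111)),(0,(305,246),(642,240))):
    for c,u in((a,A_(*x)),(b,B_(*y))): p,g=tri(w,[bol[i]],c,u);print(i,p.round(4),'gap',round(g,4),'vs',B[i].round(4))
E
```

```text
scene end [[282.39679281 172.20188981]] seat [[276.92185683 183.35114437]] bolts [[302.0, 201.0], [265.0, 193.0], [249.0, 171.0], [284.0, 180.0]]
side end [[340.00560346 158.29027567]] seat [[334.1291068  165.08734008]] bolts [[346.0, 188.0], [313.0, 170.0], [320.0, 146.0], [351.0, 163.0]]
w end [[326.65527405 215.85212877]] seat [[325.42857143 207.28571429]] bolts [[263.0, 145.0], [389.0, 146.0], [382.0, 264.0], [266.0, 264.0]]
[[282.16808483 172.44656615]] [[342.18852706 158.07946145]] [[315.2410801  230.01830575]]
1 [ 0.5997 -0.0911  0.1782] gap 0.002 vs [ 0.6028 -0.092   0.1758]
1 [ 0.5959 -0.0903  0.1801] gap 0.0054 vs [ 0.6028 -0.092   0.1758]
2 [ 0.5982 -0.1831  0.178 ] gap 0.0023 vs [ 0.6012 -0.1853  0.1758]
2 [ 0.5943 -0.1809  0.1811] gap 0.0041 vs [ 0.6012 -0.1853  0.1758]
0 [ 0.521  -0.0884  0.123 ] gap 0.0081 vs [ 0.5219 -0.0906  0.1291]
0 [ 0.517  -0.0893  0.134 ] gap 0.0056 vs [ 0.5219 -0.0906  0.1291]
```

Emit:
{"fn": "carry_out", "kwargs": {"steps": [[[0,0.1,0],[0,0,0],100],[[0,0.1,0],[0,0,0],100],[[0,0,0],[0,0,0],100],[[0,0,0],[0,0,0],100]]}}

```text
t: 2.58
position: [0.5461, -0.1467, 0.3211]
orientation: [0.186, 0.684, 0.68, 0.187]
contact_force: [0.0, 0.9, -0.6]
gripper_width: 0.0855
```

```bash
python3 - <<'E'
from shaft import *
v=cap('wrist','w2');print(r.state()['position'])
g=cv2.cvtColor(v['color'],cv2.COLOR_RGB2GRAY)
Q=[]
for i,q in enumerate(proj(v,B)):
    u0,v0=q.astype(int);print(q.round(1),end=' ')
    m=(g[v0-14:v0+15,u0-14:u0+15]<105).astype(np.uint8);k_,l,st,ce=cv2.connectedComponentsWithStats(m);k=1+np.argmax(st[1:,4]);c=ce[k]+[u0-14,v0-14];print(c,st[k,4])
    p,gap=tri(w,[bol[i]],v,[c]);print(p.round(4),round(gap,4));Q.append(p)
Q=np.array(Q);c=Q.mean(0);ex=Q[1]+Q[2]-Q[0]-Q[3];ey=Q[0]+Q[1]-Q[2]-Q[3];nn=np.cross(ex,ey);nn/=np.linalg.norm(nn)
print('centre',c,'sizes',np.linalg.norm(ex)/2,np.linalg.norm(ey)/2,'n',nn,'yaw',np.arctan2(ex[1],ex[0]),'seat',c+nn*.008,'seat with n',c+n*.008,'S',S)
E
```

```text
[ 0.54577603 -0.14683808  0.32092711]
[158.3 147.8] [156.93896714 147.88262911] 213
[ 0.5204 -0.0904  0.1327] 0.0
[282.5 147.7] [280.96808511 147.70744681] 188
[ 0.6    -0.0917  0.179 ] 0.0
[284.2 265.9] [282.74418605 265.96511628] 172
[ 0.5984 -0.1837  0.1791] 0.0001
[169.8 265. ] [168.44505495 264.97252747] 182
[ 0.5188 -0.1824  0.133 ] 0.0
centre [ 0.55941514 -0.13703185  0.15593085] sizes 0.09202118998122229 0.09198484025277527 n [-0.50187803  0.01071331  0.86487205] yaw -0.016620508918680235 seat [ 0.55540011 -0.13694614  0.16284983] seat with n [ 0.55541571 -0.13696435  0.16285885] S [ 0.55763806 -0.13628425  0.15936992]
```

```bash
sed -i "s/^def loc/S=np.array([.5554,-.1370,.1629])\ndef loc/" shaft.py; python3 - <<'E'
from shaft import *
for q in((203,328),(518,323),(298,178),(410,178)): print((1e3*loc(C(*q),.020)).round(1))
print('end',(1e3*loc(C(364,366),.028)).round(1),'sh',(1e3*loc(C(356,299),0)).round(1),'piv,knobtop',(1e3*loc([[323,345]],.044)).round(1),(1e3*loc([[413,332]],.070)).round(1))
Q=np.c_[[0,1.,0],[1.,0,0],[0,0,-1.]]
rows(np.array([.484,.163,.16]),Q,100,8)
E
```

```text
[[-15.6   2.9  20. ]]
[[15.4  3.6 20. ]]
[[-6.4 17.8 20. ]]
[[ 4.5 17.9 20. ]]
end [[-0.  1. 28.]] sh [[ 0.   1.6 -0. ]] piv,knobtop [[ -1.8 -87.2  44. ]] [[ 53.4 -62.1  70. ]]
dist 0.35456092299147907 ang 30.58330231023284 rows 8
[[[0.097,-0.043,0.033],[0.042,-0.0,-0.0],100],[[0.097,-0.04,0.036],[0.042,-0.0,-0.0],100],[[0.097,-0.038,0.039],[0.042,-0.0,-0.0],100],[[0.097,-0.035,0.041],[0.042,-0.0,-0.0],100],[[0.097,-0.032,0.043],[0.042,-0.0,-0.0],100],[[0.097,-0.029,0.045],[0.042,-0.0,-0.0],100],[[0.097,-0.026,0.047],[0.042,-0.0,-0.0],100],[[0.097,-0.023,0.049],[0.042,-0.0,-0.0],100]]
```

Emit:
{"fn": "carry_out", "kwargs": {"steps": [[[0.097,-0.043,0.033],[0.042,0,0],100],[[0.097,-0.04,0.036],[0.042,0,0],100],[[0.097,-0.038,0.039],[0.042,0,0],100],[[0.097,-0.035,0.041],[0.042,0,0],100],[[0.097,-0.032,0.043],[0.042,0,0],100],[[0.097,-0.029,0.045],[0.042,0,0],100],[[0.097,-0.026,0.047],[0.042,0,0],100],[[0.097,-0.023,0.049],[0.042,0,0],100],[[0,0,0],[0,0,0],100],[[0,0,0],[0,0,0],100],[[0,0,0],[0,0,0],100]]}}

```text
t: 4.0
position: [0.4862, 0.1625, 0.1619]
orientation: [0.003, 0.709, 0.705, 0.003]
contact_force: [1.1, -0.3, -0.1]
gripper_width: 0.0859
```

```bash
sed -i "s/-.1370,.1629/-.1362,.1629/" shaft.py; python3 - <<'E'
from h import *
w=cap('wrist','w3');s=r.state();print(s['position'],rot(s['orientation']).round(3),s['joint_positions'].round(2))
q=proj(w,[[.484,.163,.034]])[0].astype(int);print(q)
c=w['color'][max(q[1]-75,0):q[1]+75,max(q[0]-100,0):q[0]+100,::-1];cv2.imwrite('pics/c3.png',cv2.resize(c,None,fx=4,fy=4,interpolation=cv2.INTER_CUBIC))
E
```

```text
[0.48635945 0.16266274 0.16201813] [[ 0.006  1.     0.009]
 [ 1.    -0.006  0.   ]
 [ 0.     0.009 -1.   ]] [ 0.12  0.47 -0.73  1.9   0.4   0.91 -0.8 ]
[312 227]
```

View pics/c3.png

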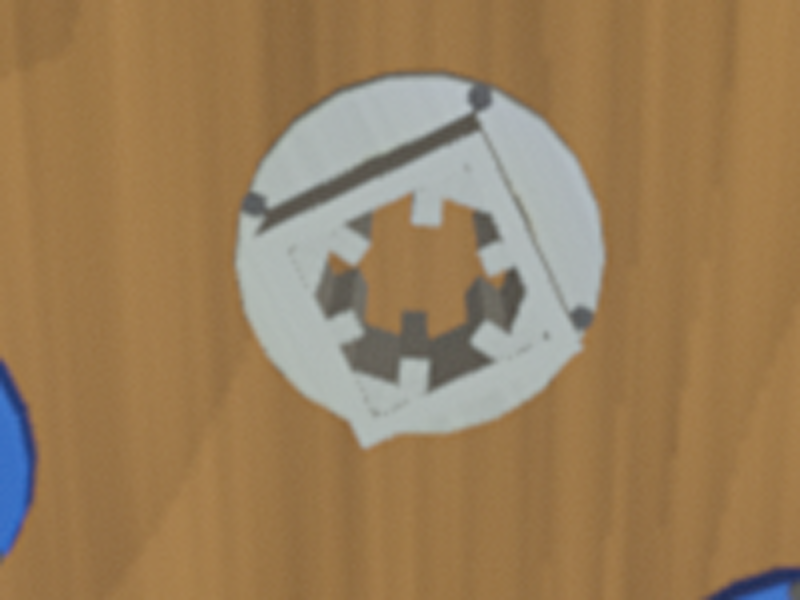

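```bash
python3 - <<'E'
from h import *
w=load('w3');D=lambda q:[212+(q[0]+.5)/4-.5,152+(q[1]+.5)/4-.5]
cs=np.array([(260,231),(478,125),(581,346),(366,446)])
P=plane(w,[D(q) for q in cs],[0,0,.034]);print((P*1e3).round(1),[round(np.linalg.norm(P[i]-P[i-1])*1e3,1) for i in range(4)])
print('centre',P.mean(0));
e=P[1]-P[0]+P[2]-P[3];f=P[0]-P[3]+P[1]-P[2];print('az tooth-dir',np.degrees(np.arctan2(e[1],e[0])),np.degrees(np.arctan2(f[1],f[0]))-90)
t=plane(w,[D(q) for q in((427,224),(414,360),(484,270),(358,318),(366,250),(475,325))],[0,0,.034]);print('tooth tips',(t[:2].mean(0)*1e3).round(1),(t[2:4].mean(0)*1e3).round(1),(t[4:6].mean(0)*1e3).round(1))
k=[(236,255),(604,255),(420,72),(420,434)];F=plane(w,[D(q) for q in k],[0,0,.010]);print('flange',(F*1e3).round(1))
E
```

```text
[[459.  176.3  34. ]
 [497.4 194.8  34. ]
 [516.2 154.5  34. ]
 [477.  135.7  34. ]] [np.float64(44.5), np.float64(42.7), np.float64(44.4), np.float64(43.5)]
centre [0.48740261 0.16532249 0.034     ]
az tooth-dir 25.679689827641788 24.449456226197682
tooth tips [487.2 164.7  34. ] [487.3 164.5  34. ] [487.3 165.7  34. ]
flange [[451.8 166.2  10. ]
 [522.9 165.6  10. ]
 [487.6 201.1  10. ]
 [487.  129.2  10. ]]
```

```bash
python3 - <<'E'
from h import *
a=np.radians(25.1);y=np.array([np.cos(a),np.sin(a),0]);z=np.array([0,0,-1.]);Q=np.c_[np.cross(y,z),y,z]
rows(np.array([.4874,.1651,.06]),Q,100,5)
E
```

```text
dist 0.10205254726887665 ang 25.461753902452713 rows 5
[[[0.001,0.0,0.051],[0.001,0.0,-0.057],100],[[0.001,0.0,0.051],[0.001,0.0,-0.057],100],[[0.001,0.0,0.051],[0.001,0.0,-0.057],100],[[0.001,0.001,0.051],[0.001,0.0,-0.057],100],[[0.001,0.001,0.051],[0.001,0.0,-0.057],100]]
```

Emit:
{"fn": "carry_out", "kwargs": {"steps": [[[0.001,0,0.051],[0.001,0,-0.057],100],[[0.001,0,0.051],[0.001,0,-0.057],100],[[0.001,0,0.051],[0.001,0,-0.057],100],[[0.001,0.001,0.051],[0.001,0,-0.057],100],[[0.001,0.001,0.051],[0.001,0,-0.057],100],[[0,0,0],[0,0,0],100],[[0,0,0],[0,0,0],100],[[0,0,0],[0,0,0],100]]}}

```text
t: 5.05
position: [0.4877, 0.1666, 0.0605]
orientation: [0.001, 0.535, 0.845, 0.001]
contact_force: [-0.2, -0.8, -0.1]
gripper_width: 0.0855
```

```bash
python3 - <<'E'
from h import *
a=np.radians(25.1);y=np.array([np.cos(a),np.sin(a),0]);z=np.array([0,0,-1.]);Q=np.c_[np.cross(y,z),y,z]
print(r.state()['position'])
rows(np.array([.4874,.1651,.0105]),Q,100,2)
E
```

```text
[0.48765354 0.16657104 0.0605173 ]
dist 0.05003956797980172 ang 0.267546063179114 rows 2
[[[-0.001,-0.001,0.063],[0.001,0.0,0.001],100],[[-0.001,-0.001,0.063],[0.001,0.0,0.001],100]]
```

Emit:
{"fn": "carry_out", "kwargs": {"steps": [[[-0.001,-0.001,0.063],[0.001,0,0.001],100],[[-0.001,-0.001,0.063],[0.001,0,0.001],100],[[0,0,0],[0,0,0],100],[[0,0,0],[0,0,0],55],[[0,0,0],[0,0,0],30],[[0,0,0],[0,0,0],30],[[0,0,0],[0,0,0],30],[[0,0,0],[0,0,0],30],[[0,0,0],[0,0,0],30]], "squeeze": 60}}

```text
t: 6.18
position: [0.4871, 0.1656, 0.0103]
orientation: [0.0, 0.536, 0.844, -0.001]
contact_force: [-1.4, -0.2, 7.1]
gripper_width: 0.0432
```

```bash
python3 - <<'E'
from h import *
s=r.state();print(s['position'],rot(s['orientation']).round(3),s['contact_force'],s['gripper_width'])
E
```

```text
[0.48711244 0.1655556  0.01028652] [[-0.426  0.905 -0.001]
 [ 0.905  0.426 -0.002]
 [-0.001 -0.001 -1.   ]] [-1.40113812 -0.24981707  7.08838459] 0.04316591138922017
```

```bash
cat >> shaft.py <<'E'
def goal(h,deg=31.3,dx=0,dy=0):
    a=np.radians(deg);yy=A@[np.cos(a),np.sin(a),0];zz=-n;Q=np.c_[np.cross(yy,zz),yy,zz]
    return S+n*h+A@[dx,dy,0]-Q@[-.0005,0,.0103],Q
def where():
    s=r.state();Q=rot(s['orientation']);H=s['position']+Q@[-.0005,0,.0103]
    l=(H-S)@A*1e3;f=A.T@s['contact_force'];q=A.T@Q[:,1]
    print('t',s['t'],'hub local mm',l.round(1),'deg',np.degrees(np.arctan2(q[1],q[0])).round(1),'tilt',np.degrees(np.arccos(-(A.T@Q)[2,2])).round(2),'F seat',f.round(1),'tau',s['wrist_torque'].round(2),'w',round(s['gripper_width'],4),s['joint_positions'].round(2))
E
python3 - <<'E'
from shaft import *
s=r.state();s=dict(s);s['position']=np.array(s['position'])+[0,0,.14]
class F: state=lambda self:s
import h;h.r=F()
h.rows(*goal(.10),30,9)
E
```

```text
dist 0.3194814718363836 ang 30.458097732742225 rows 9
[[[-0.077,-0.032,-0.03],[-0.033,-0.018,-0.006],30],[[-0.078,-0.032,-0.029],[-0.033,-0.018,-0.006],30],[[-0.078,-0.031,-0.029],[-0.033,-0.018,-0.006],30],[[-0.079,-0.03,-0.028],[-0.033,-0.018,-0.006],30],[[-0.079,-0.029,-0.027],[-0.033,-0.018,-0.006],30],[[-0.08,-0.029,-0.027],[-0.033,-0.018,-0.006],30],[[-0.08,-0.028,-0.026],[-0.033,-0.018,-0.006],30],[[-0.08,-0.028,-0.025],[-0.033,-0.018,-0.006],30],[[-0.081,-0.027,-0.024],[-0.033,-0.018,-0.006],30]]
```

Lift 0.14 m over 3 rows, then travel.

Emit:
{"fn": "carry_out", "kwargs": {"steps": [[[0,0,-0.117],[0,0,0],30],[[0,0,-0.117],[0,0,0],30],[[0,0,-0.116],[0,0,0],30],[[-0.077,-0.032,-0.03],[-0.033,-0.018,-0.006],30],[[-0.078,-0.032,-0.029],[-0.033,-0.018,-0.006],30],[[-0.078,-0.031,-0.029],[-0.033,-0.018,-0.006],30],[[-0.079,-0.03,-0.028],[-0.033,-0.018,-0.006],30],[[-0.079,-0.029,-0.027],[-0.033,-0.018,-0.006],30],[[-0.08,-0.029,-0.027],[-0.033,-0.018,-0.006],30],[[-0.08,-0.028,-0.026],[-0.033,-0.018,-0.006],30],[[-0.08,-0.028,-0.025],[-0.033,-0.018,-0.006],30],[[-0.081,-0.027,-0.024],[-0.033,-0.018,-0.006],30]]}}

```text
t: 7.68
position: [0.499, -0.1356, 0.2571]
orientation: [0.23, 0.48, 0.837, 0.125]
contact_force: [0.4, -0.5, -3.7]
gripper_width: 0.043
```

Emit:
{"fn": "carry_out", "kwargs": {"steps": [[[0,0,0],[0,0,0],30],[[0,0,0],[0,0,0],30],[[0,0,0],[0,0,0],30],[[0,0,0],[0,0,0],30]]}}

```text
t: 8.18
position: [0.5004, -0.133, 0.2569]
orientation: [0.229, 0.479, 0.838, 0.126]
contact_force: [-0.1, 1.0, -3.3]
gripper_width: 0.0432
```

```bash
python3 - <<'E'
from shaft import *
where();c=cap('wrist','w4');rows(*goal(.043),30,3)
E
```

```text
t 8.175 hub local mm [-0.4  1.8 98.7] deg 31.4 tilt 0.48 F seat [-1.8  1.  -2.8] tau [-0.01  0.95 -0.01] w 0.0432 [ 1.31  0.2  -1.17  2.18  0.26  0.36  0.51]
dist 0.0556827211993783 ang 0.30433559074694533 rows 3
[[[-0.001,-0.001,0.046],[0.001,0.0,0.0],30],[[-0.001,-0.001,0.046],[0.001,0.0,0.0],30],[[-0.001,-0.0,0.046],[0.001,0.0,0.0],30]]
```

View pics/w4.png

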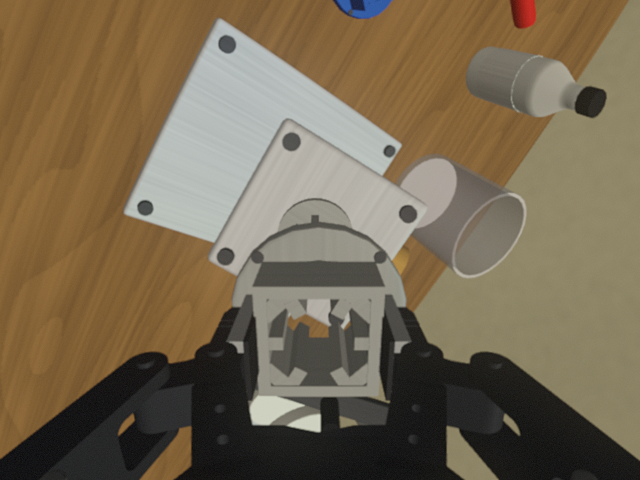

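Emit:
{"fn": "carry_out", "kwargs": {"steps": [[[-0.001,-0.003,0.046],[0.001,0,0],30],[[-0.001,-0.002,0.046],[0.001,0,0],30],[[-0.001,-0.002,0.046],[0.001,0,0],30],[[0,0,0],[0,0,0],30],[[0,0,0],[0,0,0],30],[[0,0,0],[0,0,0],30]]}}

```text
t: 8.98
position: [0.5263, -0.138, 0.209]
orientation: [0.228, 0.481, 0.837, 0.124]
contact_force: [-0.5, 0.3, -3.4]
gripper_width: 0.0428
```

```bash
python3 - <<'E'
from shaft import *
where()
w4=load('w4');P=np.array([.5004,-.133,.2569]);Q=rot([.229,.479,.838,.126])
c=plane(w4,[(254,290),(385,290),(380,393),(258,393)],P-Q[:,2]*.0237,Q[:,2]);print('boss corners in tool mm',((c-P)@Q*1e3).round(1))
s=r.state();g=goal(.024);g2=rot(s['orientation']);print('tool corr mm for lateral',g2.T@(g[0]-s['position'])*1e3)
E
```

```text
t 8.975 hub local mm [-1.9 -2.7 44.2] deg 31.2 tilt 0.45 F seat [-2.1  0.3 -2.7] tau [-0.02  0.88 -0.02] w 0.0428 [ 0.97  0.28 -0.84  2.21  0.5   0.24  0.28]
boss corners in tool mm [[ 19.9 -20.6 -23.7]
 [ 19.8  22.9 -23.7]
 [-21.7  23.4 -23.7]
 [-21.7 -21.5 -23.7]]
tool corr mm for lateral [ 1.4338938   3.0106361  20.14878807]
```

Emit:
{"fn": "carry_out", "kwargs": {"steps": [[[0.002,0.004,0.02],[0.002,0,0],30],[[0.002,0.003,0.02],[0.003,0,0],30],[[0,0,0],[0,0,0],30],[[0,0,0],[0,0,0],30],[[0,0,0],[0,0,0],30],[[0,0,0],[0,0,0],30]]}}

```text
t: 9.72
position: [0.5356, -0.1355, 0.1955]
orientation: [0.226, 0.482, 0.838, 0.121]
contact_force: [-0.5, -1.4, -3.3]
gripper_width: 0.0428
```

```bash
python3 - <<'E'
from shaft import *
where();g=goal(.018);s=r.state();g2=rot(s['orientation']);print(g2.T@(g[0]-s['position'])*1e3)
E
```

```text
t 9.725 hub local mm [-0.7 -0.2 27.8] deg 31.2 tilt 0.66 F seat [-2.1 -1.4 -2.6] tau [ 0.01  0.83 -0.04] w 0.0428 [ 0.86  0.3  -0.73  2.21  0.56  0.22  0.2 ]
[-0.19034437  0.66563091  9.81237018]
```

Emit:
{"fn": "carry_out", "kwargs": {"steps": [[[0,0.002,0.01],[-0.003,0,0],30],[[0,0,0.01],[-0.003,0,0],30],[[0,0,0.005],[0,0,0],30],[[0,0,0],[0,0,0],30],[[0,0,0],[0,0,0],30],[[0,0,0],[0,0,0],30]]}}

```text
t: 10.48
position: [0.5412, -0.135, 0.187]
orientation: [0.228, 0.481, 0.837, 0.125]
contact_force: [-0.0, -0.3, -2.4]
gripper_width: 0.0429
```

```bash
python3 - <<'E'
from shaft import *
where();g=goal(.0);s=r.state();g2=rot(s['orientation']);print(g2.T@(g[0]-s['position'])*1e3,R.from_matrix(g2.T@g[1]).as_rotvec(degrees=True))
E
```

```text
t 10.475 hub local mm [ 0.   0.5 17.7] deg 31.2 tilt 0.44 F seat [-1.2 -0.3 -2.1] tau [-0.08  0.89 -0.09] w 0.0429 [ 0.83  0.32 -0.7   2.22  0.64  0.19  0.13]
[-0.37990038 -0.3114112  17.65673938] [ 0.05462668  0.20525484 -0.07032765]
```

Emit:
{"fn": "carry_out", "kwargs": {"steps": [[[-0.001,0,0.007],[0,0,0],30],[[0,-0.001,0.007],[0,0,0],30],[[0,0,0.006],[0,0,0],30],[[0,0,0],[0,0,0],30],[[0,0,0],[0,0,0],30]]}}

```text
t: 11.1
position: [0.5452, -0.1356, 0.18]
orientation: [0.228, 0.481, 0.837, 0.125]
contact_force: [-0.2, 0.5, -3.4]
gripper_width: 0.0429
```

```bash
python3 - <<'E'
from shaft import *
where();g=goal(.0);s=r.state();g2=rot(s['orientation']);print(g2.T@(g[0]-s['position'])*1e3,R.from_matrix(g2.T@g[1]).as_rotvec(degrees=True))
E
```

```text
t 11.1 hub local mm [0.  0.  9.6] deg 31.2 tilt 0.44 F seat [-1.9  0.5 -2.8] tau [ 0.    0.85 -0.02] w 0.0429 [ 0.82  0.34 -0.7   2.22  0.75  0.18  0.02]
[ 5.19811874e-05 -4.10070396e-02  9.60899436e+00] [ 0.06849598  0.20040225 -0.06507248]
```

Emit:
{"fn": "carry_out", "kwargs": {"steps": [[[0,0,0.007],[0,0,0],30],[[0,0,0.007],[0,0,0],30],[[0,0,0.006],[0,0,0],30],[[0,0,0.003],[0,0,0],30],[[0,0,0],[0,0,0],30],[[0,0,0],[0,0,0],30]]}}

```text
t: 11.85
position: [0.5498, -0.1357, 0.1721]
orientation: [0.228, 0.481, 0.837, 0.125]
contact_force: [-0.5, 0.3, -2.7]
gripper_width: 0.043
```

```bash
python3 - <<'E'
from shaft import *
where()
E
```

```text
t 11.85 hub local mm [ 0.  -0.1  0.5] deg 31.2 tilt 0.44 F seat [-1.8  0.3 -2.1] tau [0.01 0.92 0.03] w 0.043 [ 0.81  0.36 -0.7   2.22  0.9   0.18 -0.13]
```

Splines engaged without resistance. Pressing on for contact with the shoulder.

Emit:
{"fn": "carry_out", "kwargs": {"steps": [[[0,0,0.003],[0,0,0],30],[[0,0,0.003],[0,0,0],30],[[0,0,0.003],[0,0,0],30],[[0,0,0],[0,0,0],30],[[0,0,0],[0,0,0],30]]}}

```text
t: 12.48
position: [0.5514, -0.1358, 0.1694]
orientation: [0.229, 0.481, 0.837, 0.124]
contact_force: [-7.7, 0.7, 8.8]
gripper_width: 0.0428
```

```bash
python3 - <<'E'
from shaft import *
where()
E
```

```text
t 12.475 hub local mm [ 0.  -0.2 -2.6] deg 31.3 tilt 0.47 F seat [-2.2  0.6 11.5] tau [0.12 1.4  0.01] w 0.0428 [ 0.81  0.37 -0.7   2.22  0.95  0.18 -0.18]
```

Emit:
{"fn": "carry_out", "kwargs": {"steps": [[[0,0,-0.002],[0,0,0],75],[[0,0,0],[0,0,0],75],[[0,0,0],[0,0,0],75],[[0,0,0],[0,0,0],75],[[0,0,-0.1],[0,0,0],75],[[0,0,-0.1],[0,0,0],75],[[0,0,-0.1],[0,0,0],75],[[0,0,0],[0,0,0],75],[[0,0,0],[0,0,0],75]]}}

```text
t: 13.6
position: [0.4995, -0.1376, 0.2595]
orientation: [0.23, 0.483, 0.836, 0.125]
contact_force: [-0.8, 0.4, 0.0]
gripper_width: 0.0641
```

```bash
python3 - <<'E'
from shaft import *
where();cap('wrist','w5');cap('scene','s5');cap('side','d5')
E
```

```text
t 13.6 hub local mm [  0.3  -2.8 101.3] deg 31.0 tilt 0.57 F seat [-0.7  0.4  0.4] tau [0.04 0.52 0.  ] w 0.0641 [ 1.44  0.27 -1.37  2.18  0.51  0.42  0.25]
```

View pics/w5.png

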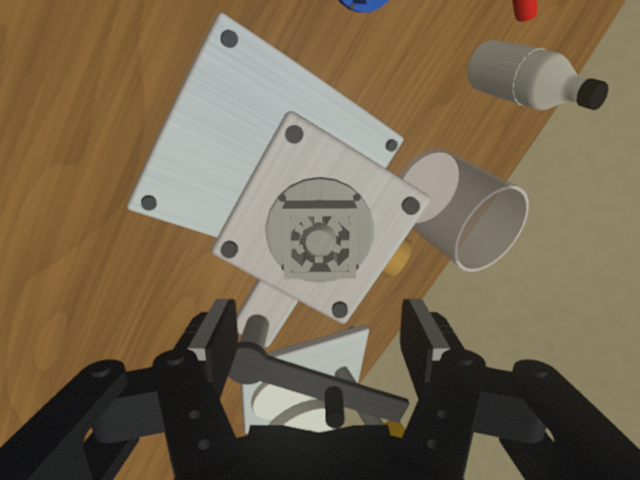

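```bash
python3 - <<'E'
from shaft import *
w5=load('w5')
L=lambda uv,z:((plane(w5,uv,S+z*n,n)-S)@A*1e3).round(1)
for z in(.010,.030):
    l=L([(266,230),(374,230)],z);print('flange width at',z,np.linalg.norm(l[0]-l[1]),l.mean(0))
for z in(.034,.054):
    l=L([(283,210),(358,210),(355,277.5),(285,278)],z);print('boss at',z,[np.linalg.norm(l[i]-l[i-1]).round(1) for i in range(4)],l.mean(0))
print('pivot arm top',L([(249,362)],.044),'knob top',L([(335,393)],.070),'knob base',L([(335,421)],.044),'arm end',L([(404,409)],.044))
print('TCP local',((r.state()['position']-S)@A*1e3).round(1))
print([ (k,proj(load(f),S+A@p).round(0).tolist()) for f in('s5','d5') for k,p in(('topcorr',[0,0,.034]),('high',[0,0,.054]))])
a=load('s5');b=load('d5');pic=[]
for c,q in((a,(275,175)),(b,(335,160))):
    pic.append(cv2.resize(c['color'][q[1]-50:q[1]+40,q[0]-50:q[0]+50,::-1],(400,360),interpolation=cv2.INTER_CUBIC))
cv2.imwrite('pics/c5.png',np.hstack(pic))
E
```

```text
flange width at 0.01 69.9714227381436 [-0.6  2.7 10. ]
flange width at 0.03 64.22624074317288 [-3.75  7.6  30.  ]
boss at 0.034 [np.float64(42.3), np.float64(43.0), np.float64(42.0), np.float64(42.6)] [ 0.5    0.825 34.   ]
boss at 0.054 [np.float64(38.4), np.float64(39.2), np.float64(38.2), np.float64(38.6)] [-3.05   6.425 54.   ]
pivot arm top [[  0.3 -86.1  44. ]] knob top [[ 47.2 -61.   70. ]] knob base [[ 71.6 -98.2  44. ]] arm end [[106.1 -66.5  44. ]]
TCP local [ 1.000e-01 -3.000e-01  1.112e+02]
[('topcorr', [[284.0, 168.0]]), ('high', [[289.0, 160.0]]), ('topcorr', [[342.0, 156.0]]), ('high', [[347.0, 151.0]])]
```

View pics/c5.png

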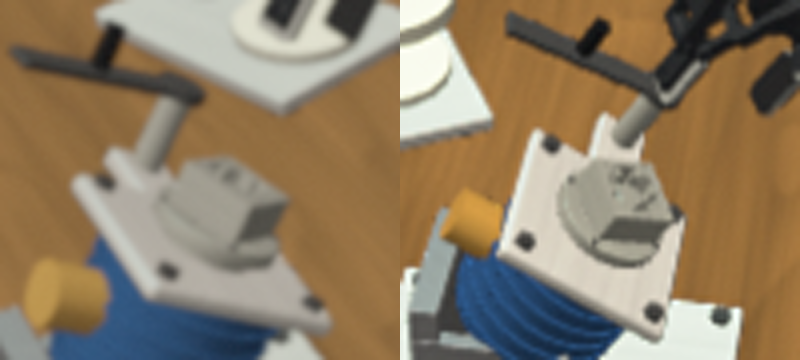

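```bash
sed -i "s/^def loc/S=S-.0025*n\ndef loc/" shaft.py; cat >> shaft.py <<'E'
def kgoal(th,z,deg,rad=.060):
    Q=goal(0,deg)[1];return S+A@[rad*np.cos(th),-.09+rad*np.sin(th),z],Q
E
python3 - <<'E'
from shaft import *
for th in(.1,.18,.25):
    K=[S+A@[.06*np.cos(th),-.09+.06*np.sin(th),z] for z in(.044,.070)]+[S+A@[0,-.09,.044]]
    print(th,proj(load('w1'),K).round(0).tolist(),proj(load('w5'),K).round(0).tolist())
rows(*kgoal(.18,.095,-40),50,10)
a=cv2.resize(load('w1')['color'][290:390,270:430,::-1],(400,250));b=cv2.resize(load('w5')['color'][340:440,240:400,::-1],(400,250));cv2.imwrite('pics/c6.png',np.hstack([a,b]))
E
```

```text
0.1 [[410.0, 338.0], [419.0, 359.0], [325.0, 346.0]] [[331.0, 397.0], [332.0, 425.0], [246.0, 364.0]]
0.18 [[409.0, 332.0], [418.0, 352.0], [325.0, 346.0]] [[334.0, 391.0], [335.0, 420.0], [246.0, 364.0]]
0.25 [[408.0, 327.0], [418.0, 347.0], [325.0, 346.0]] [[336.0, 386.0], [338.0, 414.0], [246.0, 364.0]]
dist 0.10023310532491293 ang 71.13258016587206 rows 10
[[[-0.024,0.002,0.005],[0.0,0.0,0.079],50],[[-0.024,0.005,0.005],[0.0,0.0,0.079],50],[[-0.023,0.008,0.005],[0.0,0.0,0.079],50],[[-0.022,0.011,0.005],[0.0,0.0,0.079],50],[[-0.02,0.014,0.005],[0.0,0.0,0.079],50],[[-0.019,0.016,0.005],[0.0,0.0,0.079],50],[[-0.016,0.018,0.005],[0.0,0.0,0.079],50],[[-0.014,0.02,0.005],[0.0,0.0,0.079],50],[[-0.011,0.022,0.005],[0.0,0.0,0.079],50],[[-0.009,0.023,0.005],[0.0,0.0,0.079],50]]
```

View pics/c6.png

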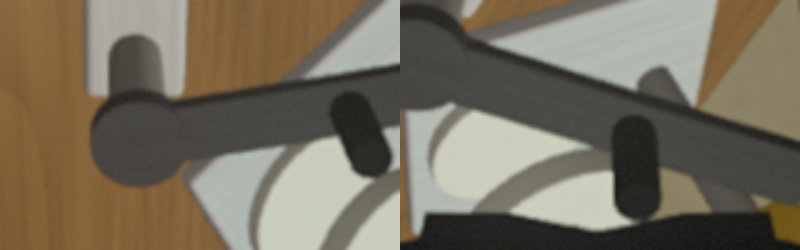

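Emit:
{"fn": "carry_out", "kwargs": {"steps": [[[-0.024,0.002,0.005],[0,0,0.079],50],[[-0.024,0.005,0.005],[0,0,0.079],50],[[-0.023,0.008,0.005],[0,0,0.079],50],[[-0.022,0.011,0.005],[0,0,0.079],50],[[-0.02,0.014,0.005],[0,0,0.079],50],[[-0.019,0.016,0.005],[0,0,0.079],50],[[-0.016,0.018,0.005],[0,0,0.079],50],[[-0.014,0.02,0.005],[0,0,0.079],50],[[-0.011,0.022,0.005],[0,0,0.079],50],[[-0.009,0.023,0.005],[0,0,0.079],50]]}}

```text
t: 15.0
position: [0.5591, -0.2151, 0.2714]
orientation: [0.113, 0.879, 0.399, 0.235]
contact_force: [0.2, -0.1, -0.2]
gripper_width: 0.0426
```

Emit:
{"fn": "carry_out", "kwargs": {"steps": [[[0,0,0],[0,0,0],50],[[0,0,0],[0,0,0],50],[[0,0,0],[0,0,0],50]]}}

```text
t: 15.38
position: [0.5582, -0.2158, 0.272]
orientation: [0.114, 0.878, 0.401, 0.235]
contact_force: [0.2, -0.5, -0.6]
gripper_width: 0.043
```

```bash
python3 - <<'E'
from shaft import *
where();print('TCP local',((r.state()['position']-S)@A*1e3).round(1))
rows(*kgoal(.17,.053,-40),50,3)
E
```

```text
t 15.375 hub local mm [ 57.9 -80.   84.6] deg -39.9 tilt 0.51 F seat [-0.1 -0.5 -0.6] tau [0.01 0.54 0.06] w 0.043 [ 1.16  0.3  -0.92  1.98  0.2   0.47 -0.54]
TCP local [ 58.1 -79.6  94.9]
dist 0.041935865418166636 ang 0.3542700691159828 rows 3
[[[0.0,0.001,0.035],[0.001,-0.0,0.0],50],[[0.0,0.001,0.035],[0.001,-0.0,0.0],50],[[0.0,0.001,0.035],[0.001,-0.0,0.0],50]]
```

Emit:
{"fn": "carry_out", "kwargs": {"steps": [[[0,0.001,0.035],[0,0,0],50],[[0,0.001,0.035],[0,0,0],50],[[0,0.001,0.035],[0,0,0],50],[[0,0,0],[0,0,0],30],[[0,0,0],[0,0,0],30],[[0,0,0],[0,0,0],30]]}}

```text
t: 16.12
position: [0.5802, -0.2181, 0.2371]
orientation: [0.115, 0.879, 0.4, 0.235]
contact_force: [-0.2, -0.4, -0.0]
gripper_width: 0.0258
```

```bash
python3 - <<'E'
from shaft import *
where();s=r.state();print('TCP local',((s['position']-S)@A*1e3).round(1))
Q=rot(s['orientation']);p=np.array(s['position']);o=[]
for th in np.linspace(.17,1.60,13)[1:]:
    g=kgoal(th,.053,-40)[0];o.append([(Q.T@(g-p)/.4).round(3).tolist(),[0,0,0],30]);p=g
print(str(o).replace(' ',''))
E
```

```text
t 16.125 hub local mm [ 59.5 -81.9  43.3] deg -40.1 tilt 0.58 F seat [-0.2 -0.4  0.1] tau [0.01 0.5  0.  ] w 0.0258 [ 1.03  0.36 -0.81  1.99  0.29  0.39 -0.63]
TCP local [ 59.8 -81.5  53.6]
[[[0.013,-0.018,0.001],[0,0,0],30],[[0.009,-0.015,-0.0],[0,0,0],30],[[0.007,-0.016,-0.0],[0,0,0],30],[[0.005,-0.017,-0.0],[0,0,0],30],[[0.003,-0.018,-0.0],[0,0,0],30],[[0.001,-0.018,-0.0],[0,0,0],30],[[-0.001,-0.018,-0.0],[0,0,0],30],[[-0.003,-0.018,-0.0],[0,0,0],30],[[-0.005,-0.017,-0.0],[0,0,0],30],[[-0.007,-0.016,-0.0],[0,0,0],30],[[-0.009,-0.015,-0.0],[0,0,0],30],[[-0.011,-0.014,-0.0],[0,0,0],30]]
```

Emit:
{"fn": "carry_out", "kwargs": {"steps": [[[0.013,-0.018,0],[0,0,0],30],[[0.009,-0.015,0],[0,0,0],30],[[0.007,-0.016,0],[0,0,0],30],[[0.005,-0.017,0],[0,0,0],30],[[0.003,-0.018,0],[0,0,0],30],[[0.001,-0.018,0],[0,0,0],30],[[0,0,0],[0,0,0],30],[[0,0,0],[0,0,0],30]]}}

```text
t: 17.12
position: [0.5613, -0.1798, 0.2245]
orientation: [0.114, 0.879, 0.399, 0.234]
contact_force: [0.3, 0.1, 0.2]
gripper_width: 0.0258
```

```bash
python3 - <<'E'
from shaft import *
where();s=r.state();l=(s['position']-S)@A*1e3;print('TCP local',l.round(1),'th',np.arctan2(l[1]+90,l[0]),np.hypot(l[1]+90,l[0]))
Q=rot(s['orientation']);p=np.array(s['position']);o=[]
for th in np.linspace(.885,1.60,7)[1:]:
    g=kgoal(th,.053,-40)[0];o.append([(Q.T@(g-p)/.4).round(3).tolist(),[0,0,0],30]);p=g
print(str(o).replace(' ',''))
E
```

```text
t 17.125 hub local mm [ 36.3 -44.   42.3] deg -40.1 tilt 0.47 F seat [0.3 0.2 0.1] tau [0.02 0.59 0.04] w 0.0258 [ 0.96  0.32 -0.77  2.09  0.31  0.32 -0.71]
TCP local [ 36.6 -43.5  52.6] th 0.9041232687394603 59.13709837054647
[[[0.001,-0.015,-0.001],[0,0,0],30],[[-0.003,-0.018,-0.0],[0,0,0],30],[[-0.005,-0.017,-0.0],[0,0,0],30],[[-0.007,-0.016,-0.0],[0,0,0],30],[[-0.009,-0.015,-0.0],[0,0,0],30],[[-0.011,-0.014,-0.0],[0,0,0],30]]
```

Emit:
{"fn": "carry_out", "kwargs": {"steps": [[[0.001,-0.015,0],[0,0,0],30],[[-0.003,-0.018,0],[0,0,0],30],[[-0.005,-0.017,0],[0,0,0],30],[[-0.007,-0.016,0],[0,0,0],30],[[-0.009,-0.015,0],[0,0,0],30],[[-0.011,-0.014,0],[0,0,0],30],[[0,0,0],[0,0,0],30],[[0,0,0],[0,0,0],30]]}}

```text
t: 18.12
position: [0.5295, -0.1652, 0.2059]
orientation: [0.114, 0.879, 0.399, 0.235]
contact_force: [-0.3, -0.4, -0.6]
gripper_width: 0.0257
```

```bash
python3 - <<'E'
from shaft import *
where();s=r.state();l=(s['position']-S)@A*1e3;print('TCP local',l.round(1),'th',np.arctan2(l[1]+90,l[0]),np.hypot(l[1]+90,l[0]))
w=cap('wrist','w7');d=cap('side','d7')
b=cv2.resize(d['color'][110:210,260:410,::-1],(600,400),interpolation=cv2.INTER_CUBIC);cv2.imwrite('pics/c7.png',np.hstack([cv2.resize(w['color'][100:480,150:480,::-1],(200,400)),b]))
E
```

```text
t 18.125 hub local mm [ -0.8 -29.9  42.2] deg -40.1 tilt 0.51 F seat [-0.6 -0.4 -0.3] tau [-0.03  0.52 -0.  ] w 0.0257 [ 0.96  0.29 -0.76  2.19  0.32  0.23 -0.73]
TCP local [ -0.5 -29.4  52.5] th 1.5788146026140222 60.55801146651195
```

View pics/c7.png

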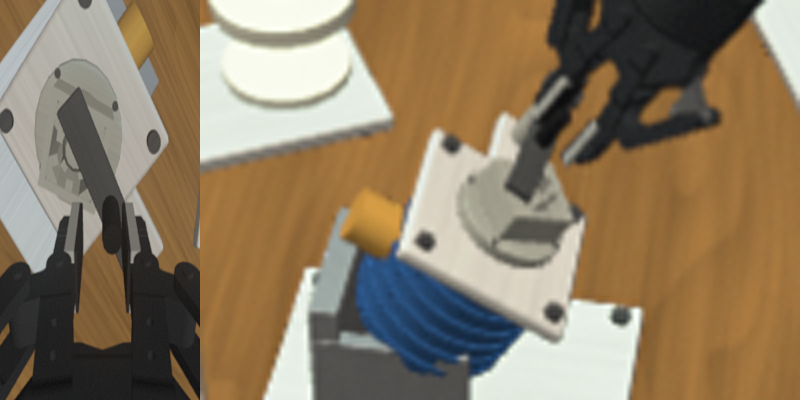

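Emit:
{"fn": "carry_out", "kwargs": {"steps": [[[-0.005,-0.006,0],[0,0,0],30],[[-0.005,-0.006,0],[0,0,0],30],[[-0.005,-0.006,0],[0,0,0],30],[[0,0,0],[0,0,0],30],[[0,0,0],[0,0,0],30]]}}

```text
t: 18.85
position: [0.5217, -0.165, 0.2014]
orientation: [0.114, 0.879, 0.399, 0.235]
contact_force: [-0.3, -0.9, 1.6]
gripper_width: 0.0257
```

```bash
python3 - <<'E'
from shaft import *
where()
E
```

```text
t 18.85 hub local mm [ -9.8 -29.8  42.2] deg -40.1 tilt 0.52 F seat [ 0.6 -0.9  1.5] tau [-0.06  0.44 -0.06] w 0.0257 [ 0.97  0.29 -0.76  2.21  0.33  0.21 -0.73]
```

Emit:
{"fn": "carry_out", "kwargs": {"steps": [[[-0.004,-0.005,0],[0,0,0],30],[[-0.003,-0.003,0],[0,0,0],30],[[0,0,0],[0,0,0],30],[[0,0,0],[0,0,0],30]]}}

```text
t: 19.35
position: [0.52, -0.1651, 0.2007]
orientation: [0.115, 0.878, 0.399, 0.237]
contact_force: [5.8, -0.7, 0.9]
gripper_width: 0.0259
```

```bash
python3 - <<'E'
from shaft import *
where()
E
```

```text
t 19.35 hub local mm [-11.5 -30.   42.4] deg -40.0 tilt 0.69 F seat [ 5.5 -0.6 -2.2] tau [-0.13 -0.67 -0.08] w 0.0259 [ 0.98  0.29 -0.76  2.22  0.33  0.2  -0.74]
```

Emit:
{"fn": "carry_out", "kwargs": {"steps": [[[0.006,0.007,0],[0,0,0],30],[[0.006,0.007,0],[0,0,0],30],[[0,0,0],[0,0,0],40],[[0,0,0],[0,0,0],40],[[0,0,-0.06],[0,0,0],40],[[0,0,-0.06],[0,0,0],40],[[0,0,-0.04],[0,0,0],40],[[0,0,0],[0,0,0],40],[[0,0,0],[0,0,0],40]]}}

```text
t: 20.48
position: [0.4922, -0.1646, 0.258]
orientation: [0.114, 0.879, 0.399, 0.235]
contact_force: [0.6, 0.1, 0.4]
gripper_width: 0.0341
```

```bash
python3 - <<'E'
from shaft import *
where()
w=cap('wrist','w8');a=cap('scene','s8')
b=cv2.resize(a['color'][125:215,220:340,::-1],(480,360),interpolation=cv2.INTER_CUBIC);cv2.imwrite('pics/c8.png',np.hstack([cv2.resize(w['color'][60:420,100:480,::-1],(380,360))[:, :320],b]))
for th in(1.4,1.5,1.6):print(th,proj(w,[S+A@[.06*np.cos(th),-.09+.06*np.sin(th),.070],S+A@[.103*np.cos(th),-.09+.103*np.sin(th),.044]]).round(0).tolist())
E
```

```text
t 20.475 hub local mm [ -7.1 -29.9 105.9] deg -40.1 tilt 0.54 F seat [0.7 0.1 0. ] tau [0.04 0.59 0.02] w 0.0341 [ 1.35  0.2  -1.11  2.17  0.12  0.37 -0.53]
1.4 [[343.0, 253.0], [301.0, 174.0]]
1.5 [[333.0, 260.0], [286.0, 184.0]]
1.6 [[324.0, 266.0], [272.0, 196.0]]
```

View pics/c8.png

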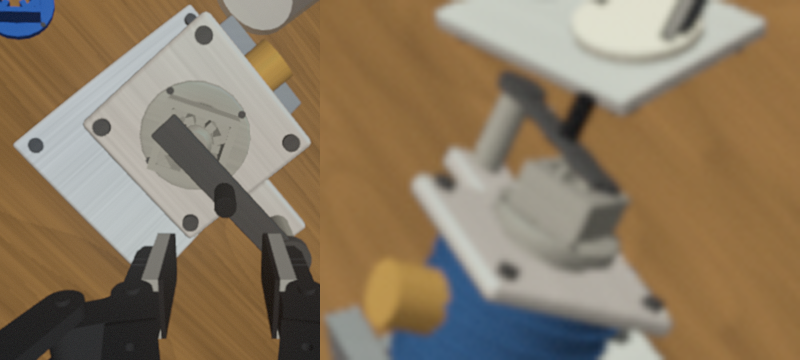

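```bash
python3 -c "
from cell import r
print(r.finish_job())"
```

```text
the job is handed in; nothing more can be done
None
```

The square-boss hub is fitted on the splined shaft and let go, the keeper is swung to its stop across it, and the job was handed in at about 20.5 s of the 58 s allowed.

**Hub:** The spline angle I measured was good enough that the hub slid on at the first try, with no searching turn. It met the shoulder with about 13 N of push.

**Last checks:**
- **Hub home:** The boss top's size in the wrist picture matched a fully seated hub: 42.5 mm measured for 44 mm, against 38.6 mm if it stood 20 mm high. The last pictures show the keeper arm lying over it.
- **Keeper:** It reached its stop, with about 5.5 N of reaction, and the knob's picture position matches about 1.6 rad.
- **Gripper:** It is open and clear of everything, with the contact force reading about zero.
- **Bystanders:** I never steered at the other parts. I did not measure their positions again at the end.

**One disagreement:** Contact came about 2.6 mm lower than my camera estimate of the shoulder. That is about the calibration error of the cameras, and I corrected for it before going to the keeper.

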